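Load and close a desk embossing press past its safety bar

TASK

Lay the oblong embossing block in the recess of the press's sliding bed and press it down until its top is flush with the bed. Then free the safety bar by sliding its knob fully out, to whichever of its two sides it will go, and then push the bed by its upright plate fully home under the bridge. Leave the other blocks and the loose things on the desk where they are.

Things in the scene. Friction and masses are not known exactly. Their poses are not given: they have to be found in the camera images.
- press: Grey desk press fixed to the table, base plate 200 x 420 x 12 mm. Origin on the table under its middle; z up, y the long way, towards the bridge. Two rails carry the steel sliding bed (130 mm in x, 165 mm in y, z = 36 to 80 mm; leading edge at y = -30 mm when parked). The steel safety bar lies low across the base along x, at y = 0; its knob is at x = -125 mm
- recess (a point): Centre of the oblong recess's mouth, level with the bed's top (80 mm above the table); moves with the bed; axes as press. 45 mm in x, 69 mm in y, mouth chamfered 4 mm. Inside is a stiff pad: a block laid in stands 6 mm proud until pushed down with about 9 to 13 N; it then sinks to a hard stop, flush, and stays
- die_mid (a point): Centre of the oblong embossing block, the one to load: aluminium, 40 mm in its x, 64 mm in its y, 36 mm high (its underside 18 mm below this point), about 0.25 kg, thin dark lines on its top face. Starts upright on the table among the others, at any yaw. Fits the recess either way round, its y along the press's y.
- bar_knob (a point): Centre of the safety bar's upright round knob: steel, 18 mm diameter, clear from z = 35 mm to its top at 85 mm above the table (this point at 62 mm); axes as press. Slides along the press's x with about 3 N, one way only, +x or -x: a stop hidden in the cover is set for one side and cannot be seen. The wrong way it stops hard after about 4 mm
- safety_bar (a joint): How far the safety bar is slid along the press's x, in m: about 0 locked, +0.03 or -0.03 fully out (hard stop). A tooth on it blocks the bed's tongue until it is out by more than 0.021
- bed (a joint): How far the bed is slid along the press's +y, in m: 0 parked, 0.19 fully home (hard stop). Locked at about 0.003 while the bar is locked. It slides with about 4 N and stays where it is left.
- plate_top (a point): Middle of the upper edge of the upright black push plate on the bed's trailing end: 60 mm in x, 12 mm thick in y, from the bed's top at 80 mm to 125 mm above the table; 93 mm behind the recess centre; axes as press. With the bed home, its front face is 34 mm short of the bridge
- bridge_top (a point): Middle of the bridge's top, 110 mm above the table. Fixed bridge 190 mm in x, 150 mm in y; a black wheel on it, 25 mm farther in y, reaches 156 mm. Its underside clears the bed's top by only 4 mm, so a block standing proud catches on it
- cover_top (a point): Middle of the top of the closed cover over the bar's far end: 100 mm in x, 84 mm in y, 56 mm high
- square_block: Another aluminium block, 52 x 52 x 36 mm, does not fit; leave it. Origin under its centre.
- round_block: Another aluminium block, round, 52 mm diameter, 36 mm high, does not fit; leave it. Origin under its centre.
- marker_a: Black marker pen lying, 140 mm along its x, 19 mm thick. Origin under its middle.
- marker_b: Black marker pen lying, as marker_a.
- marker_c: Black marker pen lying, as marker_a.
- tape_roll: Card tape roll lying flat, 76 mm diameter, 24 mm high. Origin under its centre.
- mug: White mug, 80 mm diameter, 90 mm high. Origin under its centre.
- glue_jar: Closed jar, 60 mm diameter, 75 mm high. Origin under its centre.
There are look-alikes about, which are no part of the job. What is shaped like the part that bears die_mid but green or pink is not meant.

How it is judged:
By the outcome, as a careful person would: the job done as asked, in the order asked, and still so for the second after the job is handed in, with the robot touching nothing.
It also fails if it takes over 64 s, if anything falls off the work surface, if the arm or the gripper's body presses on something with over 40 N, if the wrist force passes 120 N, or if a joint passes its speed limit or range.

ROBOT

A 6-joint arm with a two-finger parallel gripper is mounted at the origin on the work surface. World frame = base frame: x ahead of the robot, y to its left, z up, the work surface at z = 0. Lengths are in m, angles in rad, forces in N, time in s.
With the tool pointing down it reaches from about 0.375 to 0.825 m from the base axis. Payload 5.5 kg.
Tool frame: the origin (TCP) lies midway between the tips of the shut fingers; the grasp point (between the pads) lies 19 mm behind it (robot.hold_point_z is the distance from the TCP to the grasp point, in m); z points along the fingers, y is the line along which they close (so a half turn about z gives the same grasp; the last joint's range is limited). The gripper opens to 85 mm and grips with 20 to 120 N. Pads are 22 mm wide; open, the fingers measure 114 mm over their backs; the gripper's body (76 mm by 85 mm) begins 54 mm behind the grasp point. The pads swing forward as they close: fully open they stand 13 mm farther back than shut.
Start: joints at [-1.157, 0.314, -0.047, 1.21, 0, 1.571], TCP at [0.241, -0.549, 0.231] pointing down, gripper open.
Joint ranges: [-2.67, 2.67], [-0.69, 1.73], [-1.03, 1.25], [-2.08, 2.16], [-1.42, 1.45], [-3.14, 3.14]. Speed limits (rad/s): [2.39, 2.39, 3.01, 3.14, 3.14, 3.14].

INTERFACE

Orientations are given as a 3x3 rotation matrix whose columns are the frame's x, y, z axes.
In Python, from bench import robot, optics, close_job gives the robot as it stands.
- The arm moves only by the tool send_rows, never from a script. Its argument "deltas" is a list of rows, each an object with "fingers": the opening in per cent of the stroke, from 0 (shut) to 100 (fully open); "offset": the shift along the world's x, y, z in mm, a list of three; "delta_rot": the turn, a rotation vector about the world's x, y, z in rad, a list of three. In form: [{"fingers": fingers, "offset": [x, y, z], "delta_rot": [rx, ry, rz]}, ...]. A call has 1 to 12 rows; each row is the pose to reach, as a shift and turn from the pose commanded when the call began; what a row does not reach only later rows make up. A row lasts 1/12 s, in which the tool goes at most 41.7 mm and 7.16 degrees, less where a joint would pass 70% of its speed; a pose out of reach is approached as far as the arm can. A call with a gripper value outside its range is refused whole. The fingers move at their own pace and stop on an object; the grip force is fixed at half the most. Time passes only in rows, so rows that repeat a pose let the fingers close. It gives the time, the measured TCP pose, the force, the opening and the grip force at its end, in the units of the state.
- robot.get_obs(): the state, without advancing time (a new reading comes with each control period).
- optics.capture(name): name is "scene" or "top"; returns a dict with "img" (400x640x3 uint8, blue, green, red), "K" (3x3 intrinsics, pixels), "dist_coeffs" ([k1, k2, p1, p2, k3] as OpenCV has them; the pictures are not rectified), "rvec" (rotation vector, rad) and "tvec" (3), from world to camera coordinates, as OpenCV has them. Camera axes: x right, y down, z forward; pixel columns grow to the right and rows downward; lengths in m; the calibration is good to about 2 mm. A picture is of the moment at which its call begins. There is no depth.
- close_job(): hands the job in; it is judged then, once.
The state is a dict: "time_s": time; "joint_positions": joint angles; "qd": joint speeds; "joint_torque": joint torques, N m; "tool_pos": TCP position; "tool_rot": TCP orientation; "contact_force": force on the tool from outside, world axes, zero at the start; "moment": the same for the moment, N m; "grip_width": finger opening in m; "finger_force": force on a finger pad.
Only numpy, scipy, OpenCV 4.12 (cv2) and the standard library are available. Lean on these libraries where they do the work, as an engineer would, in place of code of your own. Each camera call takes 0.05 s, during which the arm holds its last target. There are 200 camera calls.

## Working session

There is one attempt and no reset: what is moved stays moved. The work goes in short steps, Python scripts to look and compute and a tool call to move; the robot and the scene stay as the last step left them, time stands still between calls to the robot, and variables do not carry over. Pictures are saved under pics/ and viewed, at most 13 in all, crops included, and the job is handed in when it is done.

Besides the shell and the picture viewer there is one more tool, called after ">>>" as name([rows], argument=value, ...), one row to a line, values as JSON. send_rows: Moves the arm, as the interface text tells. Its arguments: {"type":"object","properties":{"deltas":{"type":"array"}},"required":["deltas"]}

```bash
mkdir -p pics
cat > h.py <<'E'
import numpy as np, cv2, pickle
from bench import robot, optics, close_job
def snap(n,f):
    c=optics.capture(n); cv2.imwrite(f'pics/{f}.png',c['img']); pickle.dump(c,open(f'pics/{f}.pkl','wb')); return c
def ld(f): return pickle.load(open(f'pics/{f}.pkl','rb'))
def world(c,px,z):
    p=cv2.undistortPoints(np.array(px,float).reshape(-1,1,2),c['K'],c['dist_coeffs']).reshape(-1,2)
    R=cv2.Rodrigues(np.array(c['rvec'],float))[0]; t=np.array(c['tvec'],float).ravel()
    o=-R.T@t; d=np.c_[p,np.ones(len(p))]@R
    return o+d*((z-o[2])/d[:,2])[:,None]
def proj(c,P): return cv2.projectPoints(np.array(P,float).reshape(-1,1,3),c['rvec'],c['tvec'],c['K'],c['dist_coeffs'])[0].reshape(-1,2)
E
python3 - <<'E'
from h import *
for n in('scene','top'):
    c=snap(n,n+'0'); R=cv2.Rodrigues(np.array(c['rvec'],float))[0]; print(n,-R.T@np.array(c['tvec']).ravel(),R[2])
o=robot.get_obs(); print(o['tool_pos'],o['tool_rot'],o['grip_width'],o['contact_force'])
E
```

```text
scene [ 1.5046007  -0.14273346  1.31369196] [-0.61423873  0.08960991 -0.78401584]
top [0.38438733 0.02737979 1.41844059] [ 0.10835302  0.00126764 -0.99411167]
[ 0.24103293 -0.54890797  0.23053891] [[ 9.15600425e-01  4.02088877e-01 -6.29009984e-04]
 [ 4.02089369e-01 -9.15599365e-01  1.39356341e-03]
 [-1.55847959e-05 -1.52886548e-03 -9.99998831e-01]] 0.0853546623682006 [-0.71938233  0.27523757  0.00589034]
```

View pics/top0.png

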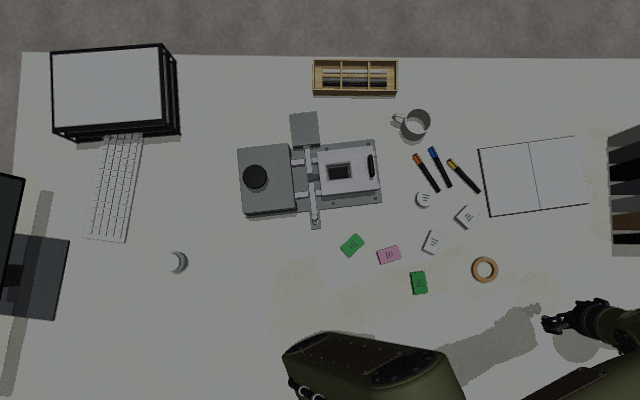

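View pics/scene0.png

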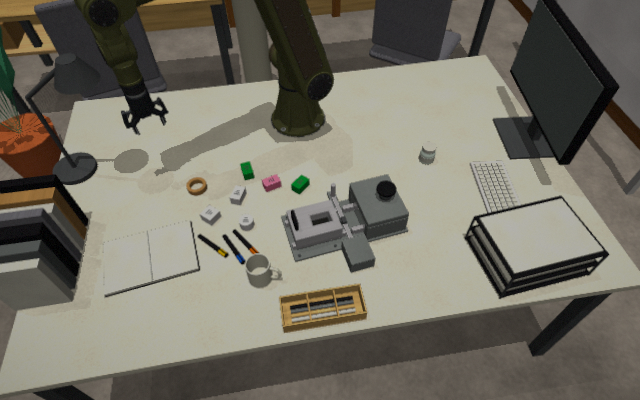

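Top view: the press has its bridge at (268,178), bed recess at (339,171), plate at (371,166) and knob near (316,222). Things that could be taken for the oblong block are aluminium (433,242), square aluminium (466,217), round (424,199), green (352,245) and (419,282), and pink (389,254). I choose (433,242), the uncoloured oblong one, and will check it in a close crop.

Run:
```python
from h import *
i=ld('top0')['img']
a=cv2.resize(i[180:270,400:490],None,fx=6,fy=6,interpolation=cv2.INTER_CUBIC)
cv2.imwrite('pics/c1.png',a)
b=cv2.resize(i[105:235,230:390],None,fx=4.6,fy=4.6,interpolation=cv2.INTER_CUBIC)
cv2.imwrite('pics/c2.png',np.clip(b*1.3,0,255))
```

```text
[ WARN:0@0.597] global loadsave.cpp:1063 imwrite_ Unsupported depth image for selected encoder is fallbacked to CV_8U.
```

View pics/c1.png

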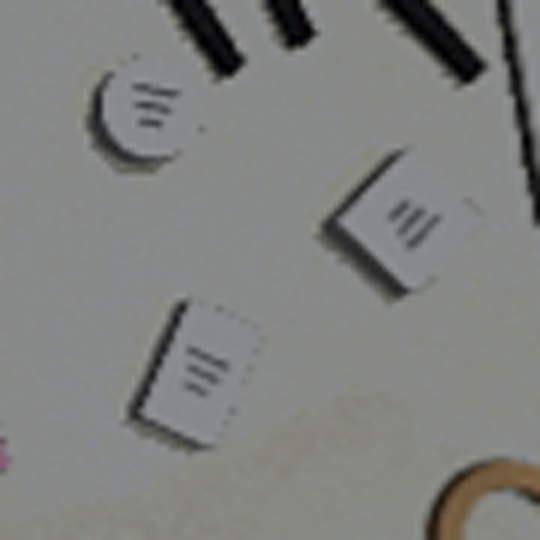

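View pics/c2.png

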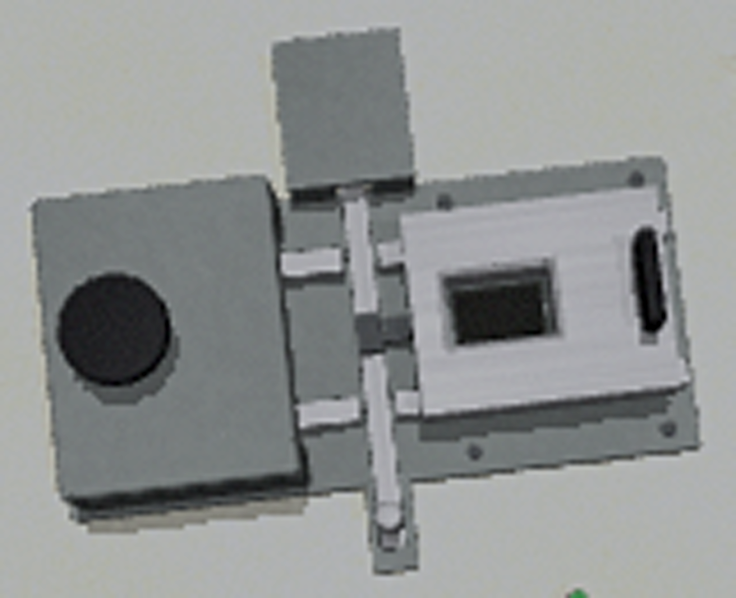

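The close crop shows the oblong aluminium block (crop corners ≈(187,300), (263,335), (208,448), (133,410)). The others are square and round, so the choice stands. The press crop shows the recess mouth, bed corners, bridge, cover and knob top clearly.

Run:
```python
from h import *
from scipy.optimize import least_squares
c=ld('top0')
f=lambda p,s,o:(np.array(p,float)+.5)/s-.5+np.array(o)
P=[];M=[]
def add(px,m): P.extend(px);M.extend(m)
# bridge centre y unknown: gap param; bed y centre = -30-82.5=-112.5
add([(402,213),(655,185),(690,382),(422,413)],[(65,-30,80),(65,-195,80),(-65,-195,80),(-65,-30,80)])
add([(389,515)],[(-125,0,85)])
add([(272,43),(33,203)][:0],[])
px=f(P,4.6,(230,105)); M=np.array(M)/1000
def T(q,M): 
    a=q[2];return np.c_[q[0]+np.cos(a)*M[:,0]-np.sin(a)*M[:,1],q[1]+np.sin(a)*M[:,0]+np.cos(a)*M[:,1],M[:,2]]
r=least_squares(lambda q:(proj(c,T(q,M))-px).ravel(),[.6,.1,0],x_scale=[.1,.1,.1]); print('press',r.x,(r.fun.reshape(-1,2)).round(1).tolist())
q=r.x
def inv(W): a=q[2];d=W[:,:2]-q[:2];return np.c_[np.cos(a)*d[:,0]+np.sin(a)*d[:,1],-np.sin(a)*d[:,0]+np.cos(a)*d[:,1]]*1000
for n,p,z in[('recess',[(441,275),(553,259),(563,334),(450,348)],.08),('bridge',[(33,203),(268,178),(305,478),(65,497)],.11),('cover',[(272,43),(398,28),(413,178),(287,193)],.056),('plate',[(643,225),(655,222),(662,325),(648,333)],.125),('knob',[(389,515)],.085),('base',[(662,157),(698,446)],.012)]:
    W=world(c,f(p,4.6,(230,105)),z); print(n,W.mean(0).round(4),inv(W).round(0).tolist(),inv(W).mean(0).round(1))
W=world(c,f([(187,300),(263,335),(208,448),(133,410)],6,(400,180)),.036)
print('die',W.round(4).tolist(),W.mean(0)); d=np.diff(np.r_[W,W[:1]],axis=0); print(np.linalg.norm(d,axis=1),np.degrees(np.arctan2(d[:,1],d[:,0])))
# other objects
for n,p,z in[('sq',[(412,225)],.036),('rnd',[(150,108)],.036)]: print(n,world(c,f(p,6,(400,180)),z))
# scene check
s=ld('scene0'); print('scene die',proj(s,[W.mean(0)]),'knob',proj(s,T(q,np.array([[-.125,0,.085]]))),'recess mouth',proj(s,T(q,np.array([[-.0225,-.078,.08],[.0225,-.078,.08],[.0225,-.147,.08],[-.0225,-.147,.08]]))))
i=s['img']
a=cv2.resize(i[170:270,180:250],None,fx=5.6,fy=5.6,interpolation=cv2.INTER_CUBIC);b=cv2.resize(i[175:275,275:415],None,fx=5.6,fy=5.6,interpolation=cv2.INTER_CUBIC)[:, :]
cv2.imwrite('pics/s1.png',cv2.resize(i[175:275,278:413],None,fx=5.9,fy=5.9,interpolation=cv2.INTER_CUBIC)); cv2.imwrite('pics/s2.png',a)
```

```text
press [0.60495228 0.08360896 0.13393711] [[-0.1, 0.2], [0.5, -0.4], [-1.3, 0.2], [0.8, 0.3], [0.2, -0.4]]
recess [ 0.616  -0.0022  0.08  ] [[23.0, -50.0], [24.0, -123.0], [-25.0, -123.0], [-25.0, -50.0]] [ -0.6 -86.5]
bridge [0.5868 0.2058 0.11  ] [[93.0, 198.0], [91.0, 50.0], [-99.0, 49.0], [-93.0, 197.0]] [ -1.7 123.5]
cover [0.7472 0.1028 0.056 ] [[194.0, 41.0], [194.0, -43.0], [93.0, -40.0], [93.0, 42.0]] [143.5  -0. ]
plate [ 0.6267 -0.0936  0.125 ] [[30.0, -177.0], [31.0, -185.0], [-33.0, -181.0], [-37.0, -171.0]] [  -2.2 -178.6]
knob [0.48   0.0674 0.085 ] [[-126.0, 1.0]] [-126.     0.6]
base [ 0.6315 -0.1229  0.012 ] [[97.0, -209.0], [-100.0, -207.0]] [  -1.2 -208.2]
die [[0.449, -0.2794, 0.036], [0.4322, -0.3167, 0.036], [0.3761, -0.2888, 0.036], [0.3943, -0.252, 0.036]] [ 0.41289652 -0.2842261   0.036     ]
[0.04100712 0.06261933 0.04100392 0.06116518] [-114.26131506  153.47095013   63.70633813  -26.55581657]
sq [[ 0.48778057 -0.39152405  0.036     ]]
rnd [[ 0.54481587 -0.26203792  0.036     ]]
scene die [[238.11300846 191.82169063]] knob [[333.21285642 184.38268449]] recess mouth [[321.29867848 211.75665903]
 [325.21944737 221.7304343 ]
 [305.97071181 226.75961316]
 [302.35912126 216.61963214]]
```

View pics/s1.png

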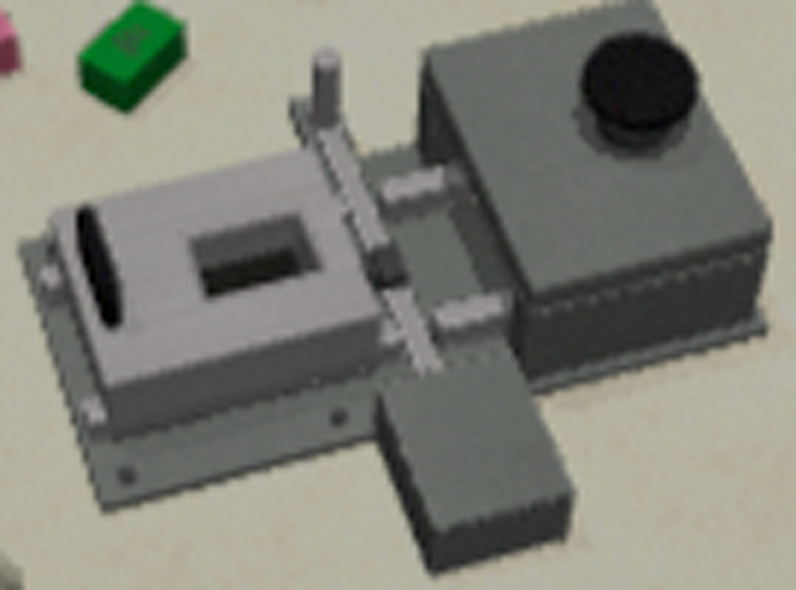

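>>> send_rows([
  {"fingers": 80,"offset": [172,265,-60],"delta_rot": [0,0,1.3]},
  {"fingers": 80,"offset": [172,265,-60],"delta_rot": [0,0,1.3]},
  {"fingers": 80,"offset": [172,265,-60],"delta_rot": [0,0,1.3]},
  {"fingers": 80,"offset": [172,265,-60],"delta_rot": [0,0,1.3]},
  {"fingers": 80,"offset": [172,265,-60],"delta_rot": [0,0,1.3]},
  {"fingers": 80,"offset": [172,265,-60],"delta_rot": [0,0,1.3]},
  {"fingers": 80,"offset": [172,265,-60],"delta_rot": [0,0,1.3]},
  {"fingers": 80,"offset": [172,265,-60],"delta_rot": [0,0,1.3]},
  {"fingers": 80,"offset": [172,265,-60],"delta_rot": [0,0,1.3]},
  {"fingers": 80,"offset": [172,265,-60],"delta_rot": [0,0,1.3]},
  {"fingers": 80,"offset": [172,265,-60],"delta_rot": [0,0,1.3]},
  {"fingers": 80,"offset": [172,265,-60],"delta_rot": [0,0,1.3]},
])

```text
time_s: 1.1
tool_pos: [0.4132, -0.2838, 0.171]
tool_rot: [[-0.144, 0.99, -0.001], [0.99, 0.144, 0.0], [0.001, -0.001, -1.0]]
contact_force: [0.3, 0.6, 0.1]
grip_width: 0.0685
finger_force: 0.0
```

Run:
```python
from h import *
o=robot.get_obs(); print(o['tool_pos'],o['tool_rot'][:,1] if hasattr(o['tool_rot'],'shape') else o['tool_rot'],o['joint_positions'],o['grip_width'],o['contact_force'])
s=ld('scene0')
p=(np.array([(190,238),(298,212),(325,268),(208,298)],float)+.5)/5.9-.5+np.array([278,175])
W=world(s,p,.08);print(W.mean(0),W.round(4).tolist())
```

```text
[ 0.41318875 -0.28380827  0.17095112] [ 9.89507665e-01  1.44479075e-01 -6.14734881e-04] [-6.01832253e-01  1.64209315e-01 -3.79965804e-01  1.02741776e+00
 -4.44334826e-05  8.23977716e-01] 0.0684633780809915 [0.30312269 0.60937998 0.05872988]
[ 0.61765905 -0.00245369  0.08      ] [[0.5996, -0.0385, 0.08], [0.5919, 0.0277, 0.08], [0.635, 0.0359, 0.08], [0.6441, -0.0349, 0.08]]
```

View pics/s2.png

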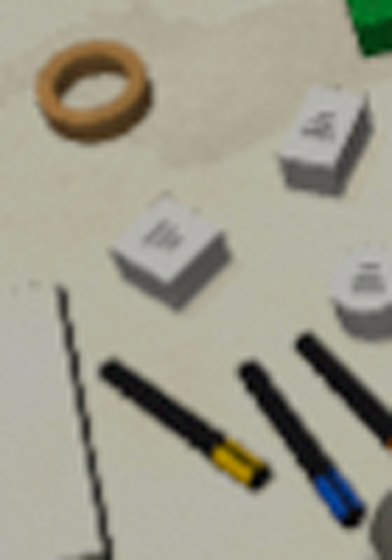

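The second view puts the oblong block's top centre at scene pixel ≈(237.4,191.9), against a predicted (238.1,191.8), so the position agrees.

>>> send_rows([
  {"fingers": 80,"offset": [0,0,-20],"delta_rot": [0,0,0.977]},
  {"fingers": 80,"offset": [0,0,-40],"delta_rot": [0,0,0.977]},
  {"fingers": 80,"offset": [0,0,-60],"delta_rot": [0,0,0.977]},
  {"fingers": 80,"offset": [0,0,-80],"delta_rot": [0,0,0.977]},
  {"fingers": 80,"offset": [0,0,-90],"delta_rot": [0,0,0.977]},
  {"fingers": 80,"offset": [0,0,-95],"delta_rot": [0,0,0.977]},
  {"fingers": 80,"offset": [0,0,-95],"delta_rot": [0,0,0.977]},
  {"fingers": 80,"offset": [0,0,-95],"delta_rot": [0,0,0.977]},
  {"fingers": 80,"offset": [0,0,-115],"delta_rot": [0,0,0.977]},
  {"fingers": 80,"offset": [0,0,-135],"delta_rot": [0,0,0.977]},
  {"fingers": 80,"offset": [0,0,-153],"delta_rot": [0,0,0.977]},
  {"fingers": 80,"offset": [0,0,-153],"delta_rot": [0,0,0.977]},
])

```text
time_s: 2.1
tool_pos: [0.4107, -0.2829, 0.0152]
tool_rot: [[-0.899, 0.438, -0.005], [0.438, 0.899, 0.003], [0.005, 0.001, -1.0]]
contact_force: [-0.4, -0.2, 0.3]
grip_width: 0.0681
finger_force: 0.0
```

>>> send_rows([
  {"fingers": 20,"offset": [0,0,0],"delta_rot": [0,0,0]},
  {"fingers": 20,"offset": [0,0,0],"delta_rot": [0,0,0]},
  {"fingers": 20,"offset": [0,0,0],"delta_rot": [0,0,0]},
  {"fingers": 20,"offset": [0,0,0],"delta_rot": [0,0,0]},
  {"fingers": 20,"offset": [0,0,0],"delta_rot": [0,0,0]},
  {"fingers": 20,"offset": [0,0,0],"delta_rot": [0,0,0]},
  {"fingers": 20,"offset": [0,0,0],"delta_rot": [0,0,0]},
  {"fingers": 20,"offset": [0,0,0],"delta_rot": [0,0,0]},
])

```text
time_s: 2.77
tool_pos: [0.4141, -0.2851, 0.0197]
tool_rot: [[-0.9, 0.436, 0.002], [0.436, 0.9, -0.002], [-0.002, -0.001, -1.0]]
contact_force: [-1.7, -0.8, 6.9]
grip_width: 0.0385
finger_force: 61.5
```

>>> send_rows([
  {"fingers": 20,"offset": [0,0,30],"delta_rot": [0,0,0]},
  {"fingers": 20,"offset": [0,0,65],"delta_rot": [0,0,0]},
  {"fingers": 20,"offset": [0,0,100],"delta_rot": [0,0,0]},
  {"fingers": 20,"offset": [20,28,130],"delta_rot": [0,0,-0.1]},
  {"fingers": 20,"offset": [42,58,150],"delta_rot": [0,0,-0.22]},
  {"fingers": 20,"offset": [64,88,150],"delta_rot": [0,0,-0.34]},
  {"fingers": 20,"offset": [86,118,150],"delta_rot": [0,0,-0.46]},
  {"fingers": 20,"offset": [108,148,150],"delta_rot": [0,0,-0.58]},
  {"fingers": 20,"offset": [130,178,150],"delta_rot": [0,0,-0.7]},
  {"fingers": 20,"offset": [152,208,150],"delta_rot": [0,0,-0.82]},
  {"fingers": 20,"offset": [172,238,150],"delta_rot": [0,0,-0.92]},
  {"fingers": 20,"offset": [185,258,150],"delta_rot": [0,0,-0.986]},
])

```text
time_s: 3.77
tool_pos: [0.5999, -0.0231, 0.1684]
tool_rot: [[-0.13, 0.992, 0.001], [0.992, 0.13, 0.001], [0.001, 0.001, -1.0]]
contact_force: [0.7, -0.4, -2.9]
grip_width: 0.039
finger_force: 62.0
```

>>> send_rows([
  {"fingers": 20,"offset": [13,17,0],"delta_rot": [0,0,0]},
  {"fingers": 20,"offset": [18,24,0],"delta_rot": [0,0,0]},
  {"fingers": 20,"offset": [18,24,0],"delta_rot": [0,0,0]},
  {"fingers": 20,"offset": [18,24,0],"delta_rot": [0,0,0]},
])

```text
time_s: 4.1
tool_pos: [0.6157, -0.0026, 0.168]
tool_rot: [[-0.134, 0.991, -0.001], [0.991, 0.134, -0.001], [-0.0, -0.001, -1.0]]
contact_force: [0.1, -0.2, -2.9]
grip_width: 0.0381
finger_force: 62.0
```

Run:
```python
from h import *
o=robot.get_obs(); print(o['tool_pos'],o['tool_rot'],o['grip_width'],o['contact_force'])
snap('top','t2')
i=snap('scene','s3')['img'];j=ld('t2')['img']
z=lambda a:cv2.resize(a,None,fx=4.5,fy=4.5,interpolation=cv2.INTER_CUBIC)
cv2.imwrite('pics/s3c.png',np.hstack([z(i[150:270,275:360]),z(j[110:230,300:388])]))
```

```text
[ 0.61567806 -0.00261596  0.16804571] [[-1.34107333e-01  9.90966297e-01 -1.01099055e-03]
 [ 9.90966711e-01  1.34106787e-01 -5.89804319e-04]
 [-4.48895507e-04 -1.08095506e-03 -9.99999315e-01]] 0.03811281001724132 [ 0.11750546 -0.17844112 -2.86948686]
```

View pics/s3c.png

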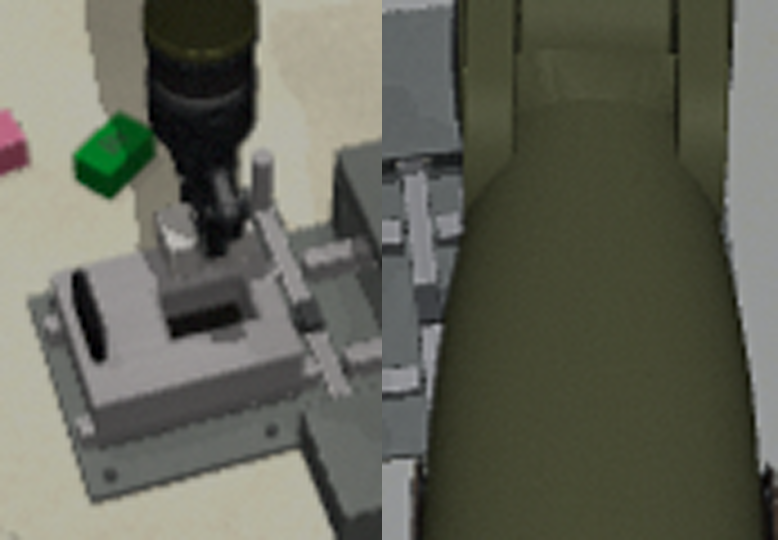

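The held block hangs level at about (215,245) in the left crop, straight over the recess (215,300). The arm hides the top view. I'll lower it under force watch.

>>> send_rows([
  {"fingers": 20,"offset": [1,0,-25],"delta_rot": [0,0,0]},
  {"fingers": 20,"offset": [1,0,-50],"delta_rot": [0,0,0]},
  {"fingers": 20,"offset": [1,0,-62],"delta_rot": [0,0,0]},
  {"fingers": 20,"offset": [1,0,-66],"delta_rot": [0,0,0]},
  {"fingers": 20,"offset": [1,0,-69],"delta_rot": [0,0,0]},
  {"fingers": 20,"offset": [1,0,-72],"delta_rot": [0,0,0]},
  {"fingers": 20,"offset": [1,0,-74],"delta_rot": [0,0,0]},
  {"fingers": 20,"offset": [1,0,-74],"delta_rot": [0,0,0]},
])

```text
time_s: 4.87
tool_pos: [0.6176, -0.0025, 0.0949]
tool_rot: [[-0.133, 0.991, 0.001], [0.991, 0.133, -0.0], [-0.0, 0.001, -1.0]]
contact_force: [-1.0, -1.0, -2.7]
grip_width: 0.0385
finger_force: 61.9
```

>>> send_rows([
  {"fingers": 20,"offset": [0,0,-2],"delta_rot": [0,0,0]},
  {"fingers": 20,"offset": [0,0,-4],"delta_rot": [0,0,0]},
  {"fingers": 20,"offset": [0,0,-6],"delta_rot": [0,0,0]},
  {"fingers": 20,"offset": [0,0,-6],"delta_rot": [0,0,0]},
])

```text
time_s: 5.2
tool_pos: [0.6174, -0.0022, 0.088]
tool_rot: [[-0.134, 0.991, 0.0], [0.991, 0.134, 0.0], [0.0, 0.0, -1.0]]
contact_force: [0.4, 0.6, -2.2]
grip_width: 0.0384
finger_force: 62.0
```

>>> send_rows([
  {"fingers": 20,"offset": [0,0,-2],"delta_rot": [0,0,0]},
  {"fingers": 20,"offset": [0,0,-4],"delta_rot": [0,0,0]},
  {"fingers": 20,"offset": [0,0,-6],"delta_rot": [0,0,0]},
  {"fingers": 20,"offset": [0,0,-8],"delta_rot": [0,0,0]},
  {"fingers": 20,"offset": [0,0,-8],"delta_rot": [0,0,0]},
])

```text
time_s: 5.62
tool_pos: [0.6171, -0.0023, 0.0797]
tool_rot: [[-0.134, 0.991, -0.0], [0.991, 0.134, 0.0], [0.0, -0.0, -1.0]]
contact_force: [-0.1, -0.2, -3.8]
grip_width: 0.0384
finger_force: 62.0
```

>>> send_rows([
  {"fingers": 20,"offset": [0,0,-1],"delta_rot": [0,0,0]},
  {"fingers": 20,"offset": [0,0,-2],"delta_rot": [0,0,0]},
  {"fingers": 20,"offset": [0,0,-3],"delta_rot": [0,0,0]},
  {"fingers": 20,"offset": [0,0,-3],"delta_rot": [0,0,0]},
])

```text
time_s: 5.95
tool_pos: [0.6175, -0.0024, 0.0788]
tool_rot: [[-0.134, 0.991, 0.001], [0.991, 0.134, 0.0], [-0.0, 0.001, -1.0]]
contact_force: [-4.0, 0.6, 7.2]
grip_width: 0.0385
finger_force: 68.5
```

>>> send_rows([
  {"fingers": 20,"offset": [0,0,2],"delta_rot": [0,0,0]},
  {"fingers": 70,"offset": [0,0,2],"delta_rot": [0,0,0]},
  {"fingers": 70,"offset": [0,0,2],"delta_rot": [0,0,0]},
  {"fingers": 70,"offset": [0,0,2],"delta_rot": [0,0,0]},
  {"fingers": 70,"offset": [0,0,2],"delta_rot": [0,0,0]},
  {"fingers": 70,"offset": [0,0,15],"delta_rot": [0,0,0]},
  {"fingers": 70,"offset": [0,0,30],"delta_rot": [0,0,0]},
  {"fingers": 0,"offset": [0,0,40],"delta_rot": [0,0,0]},
  {"fingers": 0,"offset": [0,0,40],"delta_rot": [0,0,0]},
  {"fingers": 0,"offset": [0,0,40],"delta_rot": [0,0,0]},
  {"fingers": 0,"offset": [0,0,40],"delta_rot": [0,0,0]},
  {"fingers": 0,"offset": [0,0,40],"delta_rot": [0,0,0]},
])

```text
time_s: 6.95
tool_pos: [0.6166, -0.0023, 0.1163]
tool_rot: [[-0.134, 0.991, -0.001], [0.991, 0.134, 0.0], [0.0, -0.001, -1.0]]
contact_force: [0.2, 0.2, -0.7]
grip_width: 0.0003
finger_force: 0.0
```

Run:
```python
from h import *
o=robot.get_obs(); print(o['tool_pos'],o['grip_width'],o['contact_force'])
i=snap('scene','s4')['img']
cv2.imwrite('pics/s4c.png',cv2.resize(i[160:270,275:375],None,fx=5,fy=5,interpolation=cv2.INTER_CUBIC))
```

```text
[ 0.61658613 -0.00234808  0.11632257] 0.00030484510331923304 [ 0.23553834  0.22608648 -0.71599035]
```

View pics/s4c.png

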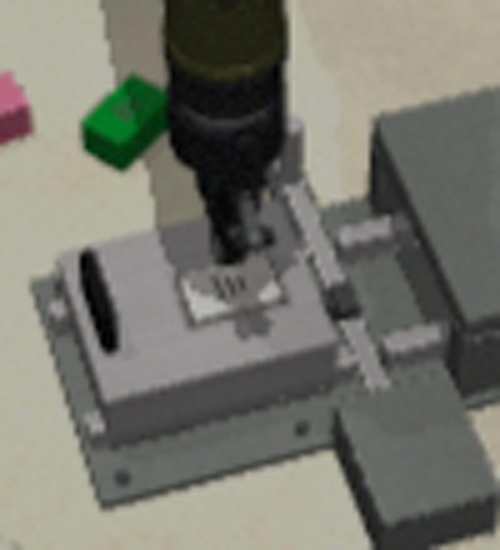

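The block sits in the recess at (232,290), its top slightly proud. Now I'll press with shut fingers.

>>> send_rows([
  {"fingers": 0,"offset": [0,0,-15],"delta_rot": [0,0,0]},
  {"fingers": 0,"offset": [0,0,-25],"delta_rot": [0,0,0]},
  {"fingers": 0,"offset": [0,0,-28],"delta_rot": [0,0,0]},
  {"fingers": 0,"offset": [0,0,-30],"delta_rot": [0,0,0]},
  {"fingers": 0,"offset": [0,0,-32],"delta_rot": [0,0,0]},
  {"fingers": 0,"offset": [0,0,-34],"delta_rot": [0,0,0]},
  {"fingers": 0,"offset": [0,0,-35],"delta_rot": [0,0,0]},
  {"fingers": 0,"offset": [0,0,-36],"delta_rot": [0,0,0]},
  {"fingers": 0,"offset": [0,0,-36],"delta_rot": [0,0,0]},
])

```text
time_s: 7.75
tool_pos: [0.6173, -0.0023, 0.0827]
tool_rot: [[-0.134, 0.991, 0.001], [0.991, 0.134, 0.0], [-0.0, 0.001, -1.0]]
contact_force: [-3.4, -0.5, 6.8]
grip_width: -0.0003
finger_force: 3.4
```

>>> send_rows([
  {"fingers": 0,"offset": [0,0,-1],"delta_rot": [0,0,0]},
  {"fingers": 0,"offset": [0,0,-2],"delta_rot": [0,0,0]},
  {"fingers": 0,"offset": [0,0,-3],"delta_rot": [0,0,0]},
  {"fingers": 0,"offset": [0,0,-3],"delta_rot": [0,0,0]},
])

```text
time_s: 8.08
tool_pos: [0.6173, -0.0023, 0.08]
tool_rot: [[-0.134, 0.991, 0.001], [0.991, 0.134, -0.0], [-0.0, 0.001, -1.0]]
contact_force: [-4.5, -0.2, 9.0]
grip_width: 0.0002
finger_force: 4.6
```

>>> send_rows([
  {"fingers": 0,"offset": [0,0,-1],"delta_rot": [0,0,0]},
  {"fingers": 0,"offset": [0,0,-2],"delta_rot": [0,0,0]},
  {"fingers": 0,"offset": [0,0,-2],"delta_rot": [0,0,0]},
])

```text
time_s: 8.33
tool_pos: [0.6176, -0.0023, 0.0798]
tool_rot: [[-0.134, 0.991, 0.002], [0.991, 0.134, 0.0], [-0.0, 0.002, -1.0]]
contact_force: [-9.1, -0.4, 21.9]
grip_width: -0.0002
finger_force: 11.0
```

>>> send_rows([
  {"fingers": 0,"offset": [0,0,20],"delta_rot": [0,0,0]},
  {"fingers": 50,"offset": [0,0,55],"delta_rot": [0,0,0]},
  {"fingers": 50,"offset": [-30,15,55],"delta_rot": [0,0,0]},
  {"fingers": 50,"offset": [-60,30,55],"delta_rot": [0,0,0]},
  {"fingers": 50,"offset": [-90,45,55],"delta_rot": [0,0,0]},
  {"fingers": 50,"offset": [-120,60,55],"delta_rot": [0,0,0]},
  {"fingers": 50,"offset": [-137,69,55],"delta_rot": [0,0,0]},
  {"fingers": 50,"offset": [-137,69,55],"delta_rot": [0,0,0]},
  {"fingers": 50,"offset": [-137,69,55],"delta_rot": [0,0,0]},
])

```text
time_s: 9.08
tool_pos: [0.4802, 0.0671, 0.1321]
tool_rot: [[-0.135, 0.991, 0.002], [0.991, 0.135, 0.0], [-0.0, 0.002, -1.0]]
contact_force: [-0.2, 0.3, -0.0]
grip_width: 0.0426
finger_force: 0.0
```

Run:
```python
from h import *
o=robot.get_obs(); print(o['tool_pos'],o['grip_width'],o['contact_force'])
i=snap('scene','s5')['img'];j=snap('top','t5')['img']
z=lambda a:cv2.resize(a,None,fx=4.5,fy=4.5,interpolation=cv2.INTER_CUBIC)
cv2.imwrite('pics/s5c.png',np.hstack([z(i[155:270,275:370]),z(j[135:250,300:370])]))
```

```text
[0.48017449 0.06708495 0.13206816] 0.04264822244838888 [-0.23798467  0.2743329  -0.01059012]
```

View pics/s5c.png

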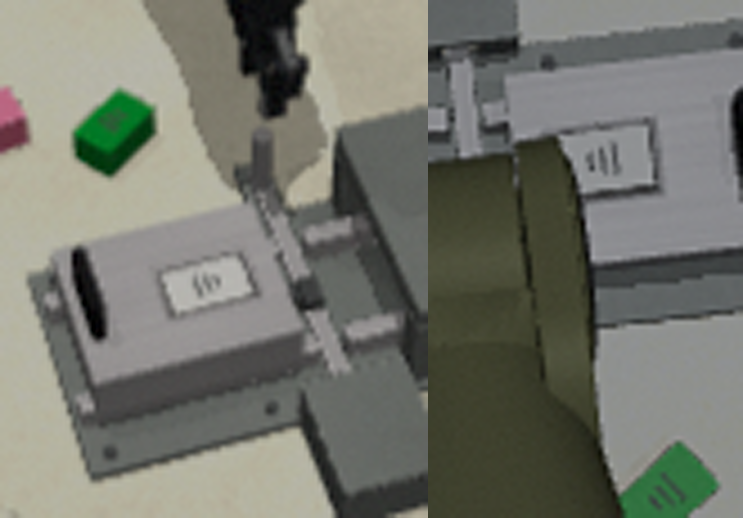

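The block is now flush in the recess (left crop (207,285)), and the gripper is over the knob at (262,150). Next I'll go down and grip the knob.

>>> send_rows([
  {"fingers": 50,"offset": [0,0,-30],"delta_rot": [0,0,0]},
  {"fingers": 50,"offset": [0,0,-55],"delta_rot": [0,0,0]},
  {"fingers": 50,"offset": [0,0,-75],"delta_rot": [0,0,0]},
  {"fingers": 50,"offset": [0,0,-80],"delta_rot": [0,0,0]},
  {"fingers": 8,"offset": [0,0,-80],"delta_rot": [0,0,0]},
  {"fingers": 8,"offset": [0,0,-80],"delta_rot": [0,0,0]},
  {"fingers": 8,"offset": [0,0,-80],"delta_rot": [0,0,0]},
  {"fingers": 8,"offset": [0,0,-80],"delta_rot": [0,0,0]},
  {"fingers": 8,"offset": [0,0,-80],"delta_rot": [0,0,0]},
  {"fingers": 8,"offset": [0,0,-80],"delta_rot": [0,0,0]},
])

```text
time_s: 10.02
tool_pos: [0.4813, 0.0665, 0.0521]
tool_rot: [[-0.133, 0.991, 0.002], [0.991, 0.133, -0.0], [-0.001, 0.002, -1.0]]
contact_force: [2.4, -2.2, -3.2]
grip_width: 0.0161
finger_force: 59.1
```

>>> send_rows([
  {"fingers": 8,"offset": [-2,-0.3,0],"delta_rot": [0,0,0]},
  {"fingers": 8,"offset": [-4,-0.5,0],"delta_rot": [0,0,0]},
  {"fingers": 8,"offset": [-6,-0.8,0],"delta_rot": [0,0,0]},
  {"fingers": 8,"offset": [-8,-1.1,0],"delta_rot": [0,0,0]},
  {"fingers": 8,"offset": [-8,-1.1,0],"delta_rot": [0,0,0]},
])

```text
time_s: 10.43
tool_pos: [0.4724, 0.0653, 0.0519]
tool_rot: [[-0.133, 0.991, 0.001], [0.991, 0.133, -0.0], [-0.001, 0.001, -1.0]]
contact_force: [1.1, -3.5, 3.6]
grip_width: 0.0168
finger_force: 59.9
```

>>> send_rows([
  {"fingers": 8,"offset": [-4,-0.5,0],"delta_rot": [0,0,0]},
  {"fingers": 8,"offset": [-8,-1.1,0],"delta_rot": [0,0,0]},
  {"fingers": 8,"offset": [-12,-1.6,0],"delta_rot": [0,0,0]},
  {"fingers": 8,"offset": [-16,-2.2,0],"delta_rot": [0,0,0]},
  {"fingers": 8,"offset": [-19,-2.6,0],"delta_rot": [0,0,0]},
  {"fingers": 8,"offset": [-21,-2.8,0],"delta_rot": [0,0,0]},
  {"fingers": 8,"offset": [-22,-3,0],"delta_rot": [0,0,0]},
  {"fingers": 8,"offset": [-22,-3,0],"delta_rot": [0,0,0]},
])

```text
time_s: 11.1
tool_pos: [0.4508, 0.0625, 0.0519]
tool_rot: [[-0.134, 0.991, 0.002], [0.991, 0.134, 0.0], [-0.0, 0.002, -1.0]]
contact_force: [3.9, -2.1, 5.9]
grip_width: 0.0166
finger_force: 60.0
```

>>> send_rows([
  {"fingers": 8,"offset": [-1,-0.1,0],"delta_rot": [0,0,0]},
  {"fingers": 8,"offset": [-2,-0.3,0],"delta_rot": [0,0,0]},
  {"fingers": 8,"offset": [-2,-0.3,0],"delta_rot": [0,0,0]},
])

```text
time_s: 11.35
tool_pos: [0.4508, 0.0626, 0.052]
tool_rot: [[-0.134, 0.991, 0.005], [0.991, 0.134, 0.001], [-0.0, 0.005, -1.0]]
contact_force: [9.9, -1.3, -2.7]
grip_width: 0.0165
finger_force: 59.4
```

>>> send_rows([
  {"fingers": 8,"offset": [2,0.3,0],"delta_rot": [0,0,0]},
  {"fingers": 50,"offset": [2,0.3,0],"delta_rot": [0,0,0]},
  {"fingers": 50,"offset": [2,0.3,0],"delta_rot": [0,0,0]},
  {"fingers": 50,"offset": [2,0.3,0],"delta_rot": [0,0,0]},
  {"fingers": 50,"offset": [2,0.3,0],"delta_rot": [0,0,0]},
  {"fingers": 50,"offset": [2,0.3,30],"delta_rot": [0,0,0]},
  {"fingers": 50,"offset": [2,0.3,65],"delta_rot": [0,0,0]},
  {"fingers": 20,"offset": [2,0.3,100],"delta_rot": [0,0,0]},
  {"fingers": 0,"offset": [25,-23,110],"delta_rot": [0,0,0]},
  {"fingers": 0,"offset": [50,-50,110],"delta_rot": [0,0,0]},
  {"fingers": 0,"offset": [75,-76,110],"delta_rot": [0,0,0]},
  {"fingers": 0,"offset": [100,-103,110],"delta_rot": [0,0,0]},
])

```text
time_s: 12.35
tool_pos: [0.5489, -0.0415, 0.1616]
tool_rot: [[-0.134, 0.991, 0.0], [0.991, 0.134, 0.001], [0.001, 0.0, -1.0]]
contact_force: [-0.0, 1.8, -0.3]
grip_width: 0.0003
finger_force: 0.0
```

>>> send_rows([
  {"fingers": 0,"offset": [25,-26,0],"delta_rot": [0,0,0]},
  {"fingers": 0,"offset": [50,-53,0],"delta_rot": [0,0,0]},
  {"fingers": 0,"offset": [75,-79,0],"delta_rot": [0,0,0]},
  {"fingers": 0,"offset": [85,-94,0],"delta_rot": [0,0,0]},
  {"fingers": 0,"offset": [85,-94,0],"delta_rot": [0,0,0]},
  {"fingers": 0,"offset": [85,-94,0],"delta_rot": [0,0,0]},
])

```text
time_s: 12.85
tool_pos: [0.6327, -0.1351, 0.1602]
tool_rot: [[-0.132, 0.991, -0.002], [0.991, 0.132, 0.001], [0.001, -0.002, -1.0]]
contact_force: [0.0, 0.0, -0.1]
grip_width: 0.0001
finger_force: 0.0
```

Run:
```python
from h import *
o=robot.get_obs(); print(o['tool_pos'],o['grip_width'],o['contact_force'])
i=snap('scene','s6')['img'];j=snap('top','t6')['img']
z=lambda a:cv2.resize(a,None,fx=4.5,fy=4.5,interpolation=cv2.INTER_CUBIC)
cv2.imwrite('pics/s6c.png',np.hstack([z(i[155:270,275:350]),z(j[125:240,295:395])]))
```

```text
[ 0.63274601 -0.13511237  0.1601791 ] 6.051176484215803e-05 [ 0.03136619  0.02912198 -0.06005277]
```

View pics/s6c.png

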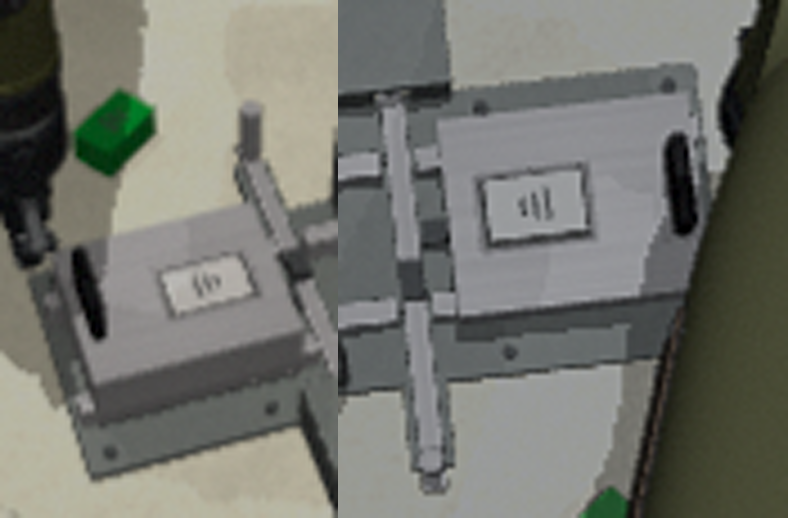

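The knob is fully out at (432,460) in the right crop (bar shifted ~30 mm). The bed is still parked with the block flush, and the gripper is behind the plate. Next I'll push.

>>> send_rows([
  {"fingers": 0,"offset": [0,0,-30],"delta_rot": [0,0,0]},
  {"fingers": 0,"offset": [0,0,-60],"delta_rot": [0,0,0]},
  {"fingers": 0,"offset": [0,0,-64],"delta_rot": [0,0,0]},
  {"fingers": 0,"offset": [-1.3,10,-64],"delta_rot": [0,0,0]},
  {"fingers": 0,"offset": [-2.4,18,-64],"delta_rot": [0,0,0]},
  {"fingers": 0,"offset": [-3.2,24,-64],"delta_rot": [0,0,0]},
  {"fingers": 0,"offset": [-4,30,-64],"delta_rot": [0,0,0]},
  {"fingers": 0,"offset": [-4.8,36,-64],"delta_rot": [0,0,0]},
  {"fingers": 0,"offset": [-5.7,42,-64],"delta_rot": [0,0,0]},
  {"fingers": 0,"offset": [-6.5,48,-64],"delta_rot": [0,0,0]},
])

```text
time_s: 13.78
tool_pos: [0.6279, -0.0867, 0.0988]
tool_rot: [[-0.133, 0.991, 0.003], [0.991, 0.133, -0.001], [-0.001, 0.003, -1.0]]
contact_force: [1.0, -4.6, 3.9]
grip_width: -0.0004
finger_force: 2.3
```

>>> send_rows([
  {"fingers": 0,"offset": [-1.1,8,0],"delta_rot": [0,0,0]},
  {"fingers": 0,"offset": [-2.2,16,0],"delta_rot": [0,0,0]},
  {"fingers": 0,"offset": [-3.2,24,0],"delta_rot": [0,0,0]},
  {"fingers": 0,"offset": [-4.3,32,0],"delta_rot": [0,0,0]},
  {"fingers": 0,"offset": [-5.4,40,0],"delta_rot": [0,0,0]},
  {"fingers": 0,"offset": [-6.5,48,0],"delta_rot": [0,0,0]},
  {"fingers": 0,"offset": [-7.6,56,0],"delta_rot": [0,0,0]},
  {"fingers": 0,"offset": [-8.6,64,0],"delta_rot": [0,0,0]},
  {"fingers": 0,"offset": [-9.4,70,0],"delta_rot": [0,0,0]},
  {"fingers": 0,"offset": [-10.3,76,0],"delta_rot": [0,0,0]},
  {"fingers": 0,"offset": [-11.1,82,0],"delta_rot": [0,0,0]},
  {"fingers": 0,"offset": [-11.9,88,0],"delta_rot": [0,0,0]},
])

```text
time_s: 14.78
tool_pos: [0.6154, 0.0018, 0.0975]
tool_rot: [[-0.134, 0.991, 0.001], [0.991, 0.134, -0.0], [-0.0, 0.001, -1.0]]
contact_force: [2.9, -4.7, 2.3]
grip_width: 0.0
finger_force: 2.3
```

>>> send_rows([
  {"fingers": 0,"offset": [-1.1,8,0],"delta_rot": [0,0,0]},
  {"fingers": 0,"offset": [-2.2,16,0],"delta_rot": [0,0,0]},
  {"fingers": 0,"offset": [-3.2,24,0],"delta_rot": [0,0,0]},
  {"fingers": 0,"offset": [-4.3,32,0],"delta_rot": [0,0,0]},
  {"fingers": 0,"offset": [-5.4,40,0],"delta_rot": [0,0,0]},
  {"fingers": 0,"offset": [-6.5,48,0],"delta_rot": [0,0,0]},
  {"fingers": 0,"offset": [-7.4,55,0],"delta_rot": [0,0,0]},
  {"fingers": 0,"offset": [-8.1,60,0],"delta_rot": [0,0,0]},
  {"fingers": 0,"offset": [-8.8,65,0],"delta_rot": [0,0,0]},
  {"fingers": 0,"offset": [-8.8,65,0],"delta_rot": [0,0,0]},
])

```text
time_s: 15.62
tool_pos: [0.6051, 0.0678, 0.0969]
tool_rot: [[-0.135, 0.991, -0.002], [0.991, 0.135, 0.002], [0.002, -0.001, -1.0]]
contact_force: [0.7, -0.6, -0.4]
grip_width: 0.0001
finger_force: 0.0
```

>>> send_rows([
  {"fingers": 0,"offset": [-0.4,3,0],"delta_rot": [0,0,0]},
  {"fingers": 0,"offset": [-0.8,6,0],"delta_rot": [0,0,0]},
  {"fingers": 0,"offset": [-1.1,8,0],"delta_rot": [0,0,0]},
  {"fingers": 0,"offset": [-1.3,10,0],"delta_rot": [0,0,0]},
  {"fingers": 0,"offset": [-1.3,10,0],"delta_rot": [0,0,0]},
])

```text
time_s: 16.03
tool_pos: [0.6039, 0.0762, 0.0968]
tool_rot: [[-0.134, 0.991, -0.002], [0.991, 0.134, -0.001], [-0.0, -0.002, -1.0]]
contact_force: [-0.4, -4.2, -0.1]
grip_width: -0.0
finger_force: 2.0
```

>>> send_rows([
  {"fingers": 0,"offset": [-0.3,2,0],"delta_rot": [0,0,0]},
  {"fingers": 0,"offset": [-0.5,4,0],"delta_rot": [0,0,0]},
  {"fingers": 0,"offset": [-0.5,4,0],"delta_rot": [0,0,0]},
])

```text
time_s: 16.28
tool_pos: [0.6038, 0.0761, 0.0969]
tool_rot: [[-0.131, 0.991, -0.001], [0.991, 0.131, -0.009], [-0.008, -0.002, -1.0]]
contact_force: [0.6, -16.5, 0.1]
grip_width: -0.0002
finger_force: 8.1
```

>>> send_rows([
  {"fingers": 0,"offset": [-0.3,2,0],"delta_rot": [0,0,0]},
  {"fingers": 0,"offset": [-0.4,3,0],"delta_rot": [0,0,0]},
  {"fingers": 0,"offset": [-0.4,3,0],"delta_rot": [0,0,0]},
])

```text
time_s: 16.53
tool_pos: [0.6038, 0.0761, 0.097]
tool_rot: [[-0.13, 0.992, 0.0], [0.991, 0.13, -0.014], [-0.014, -0.002, -1.0]]
contact_force: [0.6, -24.8, 0.8]
grip_width: 0.0001
finger_force: 12.6
```

>>> send_rows([
  {"fingers": 0,"offset": [1.3,-10,0],"delta_rot": [0,0,0]},
  {"fingers": 0,"offset": [4,-30,0],"delta_rot": [0,0,0]},
  {"fingers": 0,"offset": [6,-45,0],"delta_rot": [0,0,0]},
  {"fingers": 0,"offset": [6,-45,30],"delta_rot": [0,0,0]},
  {"fingers": 0,"offset": [6,-45,65],"delta_rot": [0,0,0]},
  {"fingers": 0,"offset": [6,-80,100],"delta_rot": [0,0,0]},
  {"fingers": 0,"offset": [6,-120,110],"delta_rot": [0,0,0]},
  {"fingers": 0,"offset": [6,-160,110],"delta_rot": [0,0,0]},
  {"fingers": 0,"offset": [0,-200,110],"delta_rot": [0,0,0]},
  {"fingers": 0,"offset": [0,-235,110],"delta_rot": [0,0,0]},
  {"fingers": 0,"offset": [0,-250,110],"delta_rot": [0,0,0]},
  {"fingers": 0,"offset": [0,-250,110],"delta_rot": [0,0,0]},
])

```text
time_s: 17.53
tool_pos: [0.6037, -0.17, 0.2071]
tool_rot: [[-0.129, 0.992, 0.0], [0.992, 0.129, 0.001], [0.0, 0.0, -1.0]]
contact_force: [-0.2, 0.4, 0.9]
grip_width: 0.0001
finger_force: 0.0
```

Run:
```python
from h import *
o=robot.get_obs(); print(o['tool_pos'],o['contact_force'])
i=snap('scene','s7')['img'];j=snap('top','t7')['img']
z=lambda a:cv2.resize(a,None,fx=3.5,fy=3.5,interpolation=cv2.INTER_CUBIC)
cv2.imwrite('pics/s7c.png',np.hstack([z(i[160:275,290:410]),z(j[115:230,280:385])]))
```

```text
[ 0.60365287 -0.17001946  0.20711837] [-0.17031507  0.42211117  0.8924784 ]
```

View pics/s7c.png

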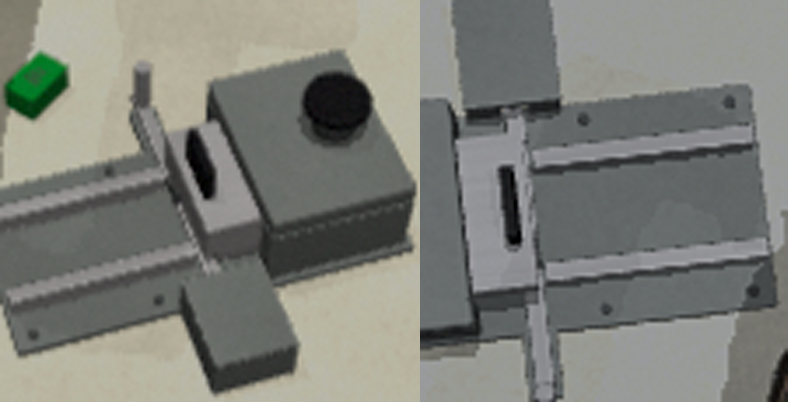

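The bed is fully home under the bridge: the plate is at (200,163) in the left crop and (510,205) in the right. The bar is still out (knob at (143,80)), and the arm is clear of everything.

```bash
python3 -c "
from bench import close_job
print(close_job())"
```

```text
the job is handed in; nothing more can be done
None
```

I pressed the oblong block flush in the recess, slid the safety bar's knob fully out to the -x side, pushed the bed to its hard stop under the bridge, and handed the job in at about 17.6 s; no verdict was returned.

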